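# Sort two instrument modules and present the loaded carrier

### The arm

A 6-joint arm with a two-finger parallel gripper is mounted at the origin on the work surface. World frame = base frame: x ahead of the robot, y to its left, z up, the work surface at z = 0. Lengths are in m, angles in rad, forces in N, time in s.
With the tool pointing down it reaches from about 0.3 to 0.875 m from the base axis. Payload 6.4 kg.
Tool frame: the origin (TCP) lies at the centre of the arm's flange, where the gripper is bolted on; the fingertips stand 173 mm ahead of it and the grasp point (between the pads) lies 155 mm ahead of it; z points along the fingers, x is the direction in which the jaws open and shut, and the axes are right-handed (so a half turn about z gives the same grasp; the last joint's range is limited). The gripper opens to 85 mm and grips with 20 to 120 N. Pads are 22 mm wide; open, the fingers measure 114 mm over their backs; the gripper's body (76 mm by 85 mm) begins 54 mm behind the grasp point. The pads swing forward as they close: fully open they stand 13 mm farther back than shut.
Start: joints at [1.061, 0.181, 1.607, -0, 1.354, -0.206], TCP at [0.172, 0.549, 0.405] pointing down, gripper open.
Joint ranges: [-2.99, 2.99], [-0.89, 2.07], [0.3, 2.58], [-1.14, 4.28], [0, 2.63], [-3.12, 3.12]. Speed limits (rad/s): [2.57, 2.57, 3.01, 3.14, 3.14, 3.14].

### API

Orientations are given as a unit quaternion [w, x, y, z].
In Python, from bench import ctrl gives the robot as it stands. The module is installed in compiled form; this text tells all that it offers.
- The arm moves only by the tool move_arm, never from a script. Its argument "moves" is a list of rows, each an object of numbers: "gripper": the opening in per cent of the stroke, from 0 (shut) to 100 (fully open); "x", "y", "z": the shift along the tool's x, y, z in cm; "roll": the turn about the tool's z in degrees. In form: [{"gripper": .., "x": .., "y": .., "z": .., "roll": ..}, ...]. A call has 1 to 5 rows; each row shifts and turns the commanded pose from where the row before left it, along the tool's axes as they then stand; what a row does not reach is not made up. A row lasts 1/8 s, in which the tool goes at most 62.5 mm and 10.7 degrees, less where a joint would pass 70% of its speed; a pose out of reach is approached as far as the arm can. A call is refused whole if a number of a shift passes 6.25 or a number of a turn 10.7, either way. A call with a gripper value outside its range is refused whole. The fingers move at their own pace and stop on an object; the grip force is fixed at half the most. Time passes only in rows, so rows that do not move let the fingers close. It gives the time, the measured TCP pose, the force and the opening at its end, in the units of the state.
- ctrl.get_obs(): the state, without advancing time (a new reading comes with each control period).
- ctrl.camera(name): name is "scene" or "top" or "wrist"; returns a dict with "img" (420x560x3 uint8, red, green, blue), "fx", "fy", "cx", "cy" (pixels), "D" ([k1, k2, p1, p2, k3] as OpenCV has them; the pictures are not rectified), "world_from_camera" (4x4, takes a point from camera to world coordinates); the wrist camera has in their place "tool_from_camera" (4x4, takes a point from camera to tool coordinates, whose origin is the TCP and whose axes are the tool frame's). Camera axes: x right, y up, looking along -z (the intrinsics and any distortion apply to the point x, -y, -z); pixel columns grow to the right and rows downward; lengths in m; the calibration is good to about 2 mm. A picture is of the moment at which its call begins: read the wrist's pose just before it. There is no depth.
- ctrl.hand_in(): hands the job in, once; it reports no verdict.
The state is a dict: "time_s": time; "q": joint angles; "dq": joint speeds; "joint_efforts": joint torques, N m; "eef_pos": TCP position; "eef_rot": TCP orientation; "wrist_force": force on the tool from outside, world axes, zero at the start; "torque": the same for the moment, N m; "opening": opening from 0.0 (shut) to 1.0 (fully open).
Only numpy, scipy, OpenCV 4.12 (cv2) and the standard library are available. Lean on these libraries where they do the work, as an engineer would, in place of code of your own. Each camera call takes 0.05 s, during which the arm holds its last target. There are 200 camera calls.

### The job

On the lab bench stand two grey instrument modules: the one with the round tag on top has passed inspection, the one with the bar-shaped tag is a reject. Stand the passed module in the empty pocket of the aluminium vial carrier and the reject in the pocket of the separate steel tray, and let go of both; then take the carrier by the upright grip plate in its middle, lift it straight off the bench and finish while still holding it there, steady and level, about 10 cm above the bench, with the passed module aboard. Keep the carrier from tipping and leave everything else on the bench where it is.

Things in the scene. Friction and masses are not known exactly. Their poses are not given: they have to be found in the camera images.
- round_module_center (a point): Passed module: grey upright instrument module, 30 mm (its x) by 50 mm (its y), 70 mm tall, about 90 g, with louvres on its wide sides and a flat dark top; on the top a 3 mm high metal tag: a round disc, 24 mm across. Loose. This point is the module's centre, 35 mm above its underside; z up along its height
- bar_module_center (a point): Rejected module: grey upright instrument module, 30 mm (its x) by 50 mm (its y), 70 mm tall, about 90 g, with louvres on its wide sides and a flat dark top; on the top a 3 mm high metal tag: a narrow bar, 42 mm by 7 mm. Loose. This point is the module's centre, 35 mm above its underside; z up along its height
- carrier_nest (a point): Pocket of the carrier: an oblong white pocket, 39 mm (this frame's x) by 59 mm (its y) inside, dark floor, walls 4 mm thick and 10 mm high; this point is the centre of the pocket's floor, 6 mm above the underside of the carrier; z up. A seated module stands upright on the floor with its x along the pocket's x (either way round), its centre 35 mm above this point; it stands 60 mm proud of the walls. It lies 82 mm along the carrier's y from the grip plate
- carrier_grip (a point): Where to hold the carrier: on its upright aluminium grip plate, 14 mm thick (along this frame's x), 44 mm wide (along y), its top edge 115 mm above the carrier's underside. This point is in the middle of the plate, 15 mm below the top edge, 100 mm above the underside. z up
- carrier: Vial carrier, loose, about 400 g: an aluminium base plate 90 mm (x) by 250 mm (y), 6 mm thick; the pocket at +y, the grip plate in the middle, at -y a block of twelve small amber vials up to 45 mm high, so that it about balances when loaded. Origin: centre of its underside; z up
- reject_tray: Steel tray for rejects, 100 mm (x) by 120 mm (y), 6 mm thick, fixed to the bench, one white pocket in its middle. Origin: centre of its underside. (The black bench top is at height 0; other fixed equipment, up to 130 mm high, stands only along its far edge, x above 0.7, and sides, y beyond 0.5 either way)
- reject_nest (a point): Pocket of the reject tray: an oblong white pocket, 39 mm (this frame's x) by 59 mm (its y) inside, dark floor, walls 4 mm thick and 10 mm high; this point is the centre of the pocket's floor, 6 mm above the underside of the tray; z up. A seated module stands upright on the floor with its x along the pocket's x (either way round), its centre 35 mm above this point; it stands 60 mm proud of the walls, in the middle of the tray
- beaker: Bystander: open glass beaker, 56 mm across, 70 mm high, loose. Origin: centre of its underside
- wrench: Bystander: steel wrench lying flat, 150 mm long along its x, loose
- tin: Bystander: low tin, 52 mm across, 35 mm high, loose. Origin: centre of its underside
- solvent: Bystander: amber bottle, 70 mm across, 170 mm high, loose. Origin: centre of its underside
- jar: Bystander: clear capped jar, 56 mm across, 70 mm high, loose. Origin: centre of its underside
- brush: Bystander: brush with wooden handle lying flat, 160 mm long along its x, loose

How it is judged:
By the outcome, as a careful person would: the job done as asked, in the order asked, and still so for the second after the job is handed in, while the arm keeps its last pose, push and grip.
It also fails if it takes over 70 s, if anything falls off the work surface, if the arm or the gripper's body presses on something with over 40 N, if the wrist force passes 120 N, or if a joint passes its speed limit or range.

## Working session

There is one attempt and no reset: what is moved stays moved. The work goes in short steps, Python scripts to look and compute and a tool call to move; the robot and the scene stay as the last step left them, time stands still between calls to the robot, and variables do not carry over. Pictures are saved under pics/ and viewed, about 8 in all and at most 12, crops included, and the job is handed in when it is done.

Besides the shell and the picture viewer there is one more tool, called after "Emit:" by a JSON object that holds its "api" and its "payload". move_arm: Moves the arm, as the interface text tells. Its arguments: {"type":"object","properties":{"moves":{"type":"array","items":{"type":"object","properties":{"gripper":{"type":"number"},"x":{"type":"number"},"y":{"type":"number"},"z":{"type":"number"},"roll":{"type":"number"}}}}},"required":["moves"]}

```bash
mkdir -p pics
cat > h.py <<'E'
from bench import ctrl
import numpy as np, cv2
from scipy.spatial.transform import Rotation as R
def snap(name,fn=None):
    o=ctrl.get_obs(); c=ctrl.camera(name)
    if name=="wrist":
        T=np.eye(4); q=o["eef_rot"]; T[:3,:3]=R.from_quat([q[1],q[2],q[3],q[0]]).as_matrix(); T[:3,3]=o["eef_pos"]
        c["W"]=T@np.array(c["tool_from_camera"])
    else: c["W"]=np.array(c["world_from_camera"])
    if fn: cv2.imwrite("pics/"+fn,c["img"][:,:,::-1])
    import pickle; pickle.dump(c,open(f"{fn or name}.pkl".replace("/","_"),"wb"))
    return c
def load(fn):
    import pickle; return pickle.load(open(fn+".pkl","rb"))
def px2w(c,uv,z):
    K=np.array([[c["fx"],0,c["cx"]],[0,c["fy"],c["cy"]],[0,0,1.]])
    p=cv2.undistortPoints(np.array(uv,float).reshape(-1,1,2),K,np.array(c["D"],float)).reshape(-1,2)
    d=np.c_[p[:,0],-p[:,1],-np.ones(len(p))]@c["W"][:3,:3].T
    o=c["W"][:3,3]; z=np.broadcast_to(z,len(p)); return o+d*((z-o[2])/d[:,2])[:,None]
def w2px(c,P):
    P=np.atleast_2d(P); X=(P-c["W"][:3,3])@c["W"][:3,:3]; X=X*[1,-1,-1]
    K=np.array([[c["fx"],0,c["cx"]],[0,c["fy"],c["cy"]],[0,0,1.]])
    return cv2.projectPoints(X,np.zeros(3),np.zeros(3),K,np.array(c["D"],float))[0].reshape(-1,2)
E
python3 - <<'E'
from h import *
c=snap("top","top0.png");print(c["fx"],c["W"].round(3))
c=snap("scene","scene0.png");print(c["fx"],c["W"].round(3))
print(ctrl.get_obs())
b=np.hstack([cv2.imread("pics/top0.png"),cv2.imread("pics/scene0.png")])
cv2.imwrite("pics/top0b.png",cv2.resize(cv2.imread("pics/top0.png"),(800,600),interpolation=cv2.INTER_CUBIC))
E
```

```text
534.3373129311288 [[-0.00e+00  9.98e-01 -5.70e-02  5.15e-01]
 [-1.00e+00 -0.00e+00 -1.00e-03 -2.30e-02]
 [-1.00e-03  5.70e-02  9.98e-01  1.43e+00]
 [ 0.00e+00  0.00e+00  0.00e+00  1.00e+00]]
424.6195780256658 [[-0.504 -0.62   0.602  1.336]
 [ 0.864 -0.345  0.368  0.416]
 [-0.02   0.705  0.709  1.   ]
 [ 0.     0.     0.     1.   ]]
{'time_s': 0.1, 'q': array([ 1.06068933e+00,  1.81503027e-01,  1.60793420e+00, -4.05674591e-06,
        1.35380782e+00, -2.06326478e-01]), 'dq': array([-0.00156606,  0.00037103, -0.00139365,  0.0008637 ,  0.0001235 ,
       -0.00182584]), 'joint_efforts': array([ 4.05742639e-04, -4.45867217e+01, -3.52240312e+01, -2.08290785e-04,
        3.89017267e-03, -2.31869171e-05]), 'eef_pos': array([0.17188102, 0.5484636 , 0.40384096]), 'eef_rot': array([ 3.44100148e-04,  8.05955344e-01,  5.91975761e-01, -7.51128388e-04]), 'wrist_force': array([-0.44381816, -0.5006137 ,  0.04692087]), 'torque': array([0.05973184, 0.05547606, 0.02501592]), 'opening': 1.0022092179963087}
```

View pics/top0b.png

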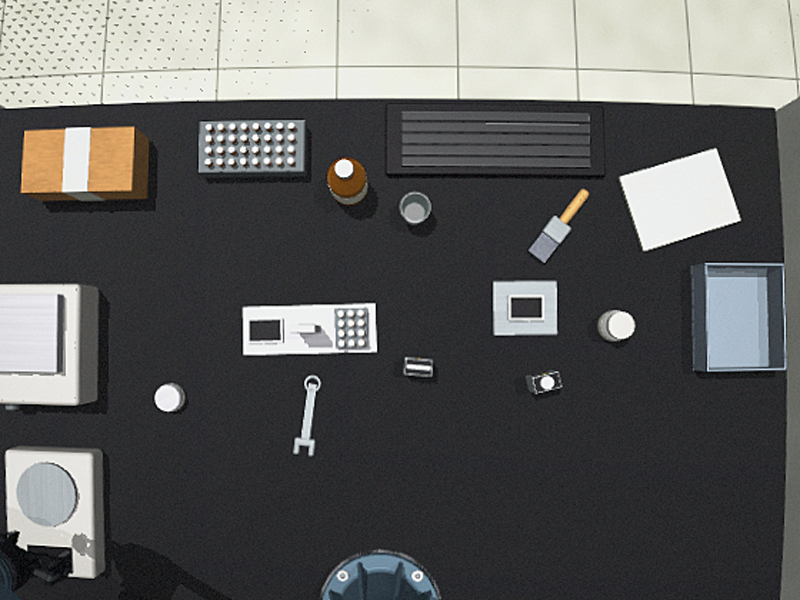

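View pics/scene0.png

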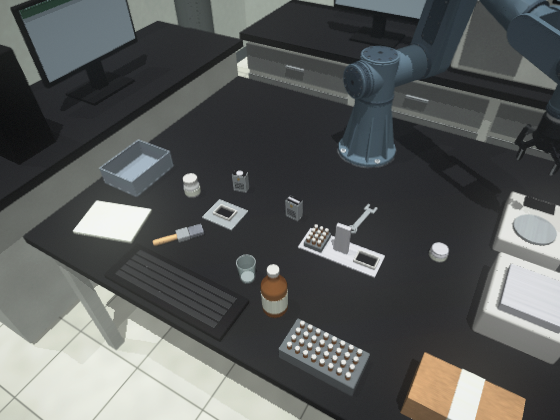

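The top view (800 px scale) shows the carrier at about (310,329) with its pocket at (265,330). The bar module is at (418,367), the round module at (546,382), and the tray pocket at (525,308). I'll enlarge that strip.

Run:
```python
import cv2
a=cv2.imread("pics/top0.png")
# left: cols160-270 rows205-255 ; right: cols 275-400 rows 190-280
l=cv2.resize(a[205:255,165:270],None,fx=7,fy=7,interpolation=cv2.INTER_CUBIC)
r=cv2.resize(a[243:281,278:398],None,fx=6.125,fy=6.125,interpolation=cv2.INTER_CUBIC)
import numpy as np
print(l.shape,r.shape); r=r[:, :735]
cv2.imwrite("pics/crop1.png",np.vstack([l,r]))
```

```text
(350, 735, 3) (233, 735, 3)
```

View pics/crop1.png

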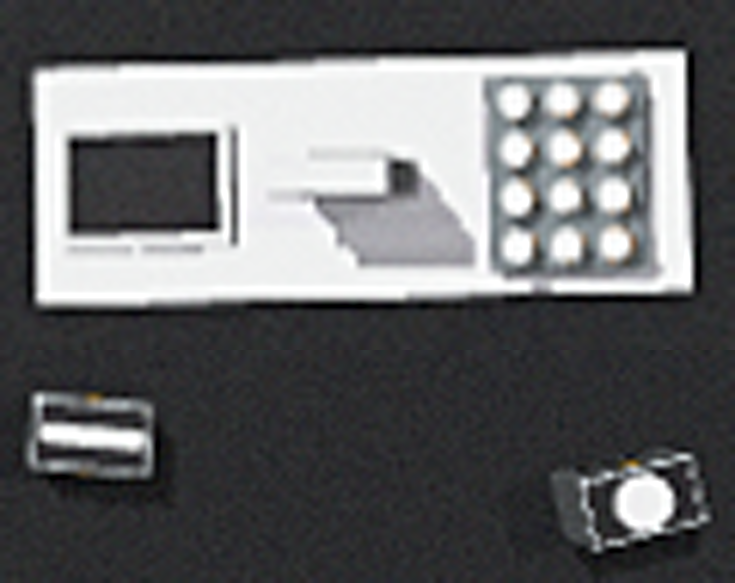

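The crop shows the carrier corners, the bar tag centre at (91,438) and the disc centre at (643,501). I'll convert these to world coordinates.

Run:
```python
from h import *
c=load("top0.png")
f=lambda u,s,o:(np.array(u,float)+.5)/s-.5+np.array(o)
cor=px2w(c,f([(34,70),(688,50),(693,292),(37,305)],7,(165,205)),.006); print(cor.round(4))
ctr=cor.mean(0); ydir=(cor[0]+cor[3]-cor[1]-cor[2])/2; print("carrier",ctr.round(4),np.linalg.norm(ydir),np.degrees(np.arctan2(ydir[1],ydir[0])))
print("nest~",ctr+.082*ydir/np.linalg.norm(ydir), px2w(c,f([(145,183)],7,(165,205)),.006))
for n,u,t in(("bar",[(37,392),(155,403),(150,475),(30,468)],(91,438)),("round",[(580,487),(695,455),(708,518),(595,548)],(643,501))):
    g=lambda v:f(np.array(v)-[0,350],6.125,(278,243))
    p=px2w(c,g(u),.07); y=(p[0]+p[3]-p[1]-p[2])/2
    print(n,p.mean(0).round(4),px2w(c,g([t]),.073).round(4),np.linalg.norm(y),np.degrees(np.arctan2(y[1],y[0])))
print("tray",px2w(c,f([(508,296),(542,296),(542,320),(508,320),(525,308)],1/.7,(0,0)),.016).round(4))
print("tray corners",px2w(c,f([(493,282),(557,281),(558,335),(493,335)],1/.7,(0,0)),.006).round(4))
w=snap("wrist","w0.png"); print(np.round(w["tool_from_camera"],3),w["fx"])
T=R.from_quat(np.array(ctrl.get_obs()["eef_rot"])[[1,2,3,0]]).as_matrix(); print(T.round(3))
```

```text
[[0.571  0.2569 0.006 ]
 [0.5787 0.0058 0.006 ]
 [0.4866 0.0039 0.006 ]
 [0.481  0.255  0.006 ]]
carrier [0.5293 0.1304 0.006 ] 0.2512020140686442 91.5159207802184
nest~ [0.52713374 0.21236931 0.006     ] [[0.52776978 0.21353057 0.006     ]]
bar [ 0.4622 -0.0715  0.07  ] [[ 0.4609 -0.0706  0.073 ]] 0.04952246719385836 85.59171703616927
round [ 0.433  -0.3021  0.07  ] [[ 0.4336 -0.3008  0.073 ]] 0.049943280813003296 104.51674382834074
tray [[ 0.5905 -0.2407  0.016 ]
 [ 0.5904 -0.3048  0.016 ]
 [ 0.5456 -0.3043  0.016 ]
 [ 0.5458 -0.2403  0.016 ]
 [ 0.5681 -0.2724  0.016 ]]
tray corners [[ 0.6173 -0.2141  0.006 ]
 [ 0.6193 -0.3358  0.006 ]
 [ 0.5176 -0.3365  0.006 ]
 [ 0.518  -0.2134  0.006 ]]
[[ 1.     0.001  0.    -0.   ]
 [ 0.001 -0.955 -0.296 -0.075]
 [-0.     0.296 -0.955  0.031]
 [ 0.     0.     0.     1.   ]] 335.407073710763
[[ 0.299  0.954 -0.001]
 [ 0.954 -0.299 -0.001]
 [-0.001 -0.    -1.   ]]
```

```bash
cat > d.py <<'E'
# usage: d.py x y z(grasp) yaw_deg -> shift left in tool axes (cm), roll (deg)
import sys; from h import *
def go(x,y,z,yaw):
    o=ctrl.get_obs(); q=o["eef_rot"]; M=R.from_quat([q[1],q[2],q[3],q[0]]).as_matrix()
    g=o["eef_pos"]+.155*M[:,2]
    cy=np.degrees(np.arctan2(M[1,0],M[0,0]))
    print("t",round(o["time_s"],2),"grasp",g.round(4),"yaw",cy.round(2),"tilt",M[:,2].round(3),"F",o["wrist_force"].round(1),"T",o["torque"].round(2),"op",round(o["opening"],3))
    a=np.radians(yaw); M2=np.array([[np.cos(a),np.sin(a),0],[np.sin(a),-np.cos(a),0],[0,0,-1]])
    d=np.array([x,y,z])-g
    print("tool cm now-axes",(M.T@d*100).round(2),"after-roll axes",(M2.T@d*100).round(2),"roll",(cy-yaw).round(2))
if __name__=="__main__": go(*map(float,sys.argv[1:5]))
E
python3 d.py .461 -.071 .16 -4.4
```

```text
t 0.15 grasp [0.1718 0.5483 0.249 ] yaw 72.6 tilt [-0.001 -0.001 -1.   ] F [-0.2  0.1 -1.2] T [0.02 0.01 0.04] op 0.999
tool cm now-axes [-50.43  46.13   8.95] after-roll axes [33.59 59.53  8.9 ] roll 77.0
```

Emit:
{"api": "move_arm", "payload": {"moves": [{"roll": 9.6},{"roll": 9.6},{"roll": 9.6},{"roll": 9.6},{"roll": 9.6}]}}

```text
validation failed for argument at $.mo...
```

Emit:
{"api": "move_arm", "payload": {"moves": [{"roll": 9.6},{"roll": 9.6},{"roll": 9.6},{},{}]}}

```text
validation failed for argument at $.mo...
```

```bash
python3 d.py .461 -.071 .16 -4.4
```

```text
t 0.15 grasp [0.1718 0.5483 0.249 ] yaw 72.6 tilt [-0.001 -0.001 -1.   ] F [-0.2  0.1 -1.2] T [0.02 0.01 0.04] op 0.999
tool cm now-axes [-50.43  46.13   8.95] after-roll axes [33.59 59.53  8.9 ] roll 77.0
```

All fields seem to be required.

Emit:
{"api": "move_arm", "payload": {"moves": [{"gripper": 100,"x": 0,"y": 0,"z": 0,"roll": 9.6},{"gripper": 100,"x": 0,"y": 0,"z": 0,"roll": 9.6},{"gripper": 100,"x": 0,"y": 0,"z": 0,"roll": 9.6},{"gripper": 100,"x": 0,"y": 0,"z": 0,"roll": 9.6},{"gripper": 100,"x": 0,"y": 0,"z": 0,"roll": 9.6}]}}

```text
time_s: 0.78
eef_pos: [0.1719, 0.5486, 0.4043]
eef_rot: [0.0, 0.978, 0.21, -0.0]
wrist_force: [-0.2, -0.5, -0.4]
opening: 0.998
```

Emit:
{"api": "move_arm", "payload": {"moves": [{"gripper": 100,"x": 0,"y": 0,"z": 0,"roll": 9.6},{"gripper": 100,"x": 0,"y": 0,"z": 0,"roll": 9.6},{"gripper": 100,"x": 0,"y": 0,"z": 0,"roll": 9.6},{"gripper": 100,"x": 2.8,"y": 5,"z": 0,"roll": 0},{"gripper": 100,"x": 2.8,"y": 5,"z": 0,"roll": 0}]}}

```text
time_s: 1.4
eef_pos: [0.2206, 0.4438, 0.4041]
eef_rot: [0.0, 0.999, -0.036, -0.0]
wrist_force: [0.7, -0.3, 0.5]
opening: 1.001
```

Emit:
{"api": "move_arm", "payload": {"moves": [{"gripper": 100,"x": 2.8,"y": 5,"z": 0,"roll": 0},{"gripper": 100,"x": 2.8,"y": 5,"z": 0,"roll": 0},{"gripper": 100,"x": 2.8,"y": 5,"z": 0,"roll": 0},{"gripper": 100,"x": 2.8,"y": 5,"z": 0,"roll": 0},{"gripper": 100,"x": 2.8,"y": 5,"z": 0,"roll": 0}]}}

```text
time_s: 2.02
eef_pos: [0.342, 0.1836, 0.4048]
eef_rot: [-0.0, 0.999, -0.037, 0.0]
wrist_force: [1.6, 0.9, -0.4]
opening: 0.997
```

```bash
python3 d.py .461 -.071 .16 -4.4
```

```text
t 2.02 grasp [0.3421 0.1836 0.2498] yaw -4.19 tilt [ 0.001  0.    -1.   ] F [ 1.6  0.9 -0.4] T [ 0.01 -0.    0.03] op 0.997
tool cm now-axes [13.71 24.53  8.98] after-roll axes [13.8  24.47  8.98] roll 0.21
```

Emit:
{"api": "move_arm", "payload": {"moves": [{"gripper": 100,"x": 2.7,"y": 4.9,"z": 0.8,"roll": 0},{"gripper": 100,"x": 2.7,"y": 4.9,"z": 0.8,"roll": 0},{"gripper": 100,"x": 2.7,"y": 4.9,"z": 0.8,"roll": 0},{"gripper": 100,"x": 2.7,"y": 4.9,"z": 0.8,"roll": 0},{"gripper": 100,"x": 2.7,"y": 4.9,"z": 0.8,"roll": 0}]}}

```text
time_s: 2.65
eef_pos: [0.4588, -0.0709, 0.3644]
eef_rot: [-0.0, 0.999, -0.037, 0.0]
wrist_force: [0.5, 0.6, 1.4]
opening: 0.998
```

```bash
python3 d.py .461 -.071 .16 -4.4
python3 - <<'E'
from h import *
c=snap("wrist","w1.png")
print(w2px(c,[[.461,-.071,.073]]))
E
```

```text
t 2.65 grasp [ 0.4589 -0.0709  0.2094] yaw -4.24 tilt [ 0.  0. -1.] F [0.5 0.6 1.4] T [ 0.   -0.02  0.06] op 0.998
tool cm now-axes [ 0.21 -0.    4.94] after-roll axes [ 0.21 -0.    4.94] roll 0.16
[[281.99482089 202.7118449 ]]
```

View pics/w1.png

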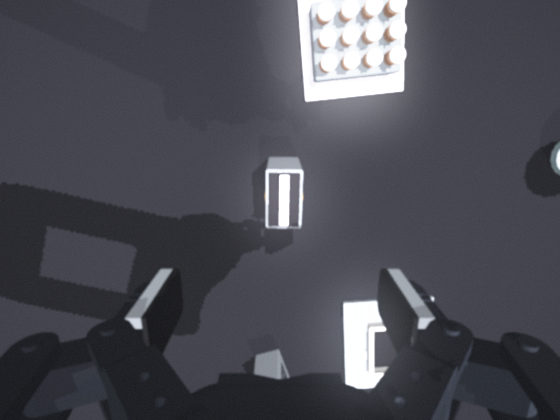

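The wrist view has the bar tag at (284,200) against a predicted (282,203), and it lines up with the jaws. So the estimate is good to about 2 mm, and I'll descend and grip.

Emit:
{"api": "move_arm", "payload": {"moves": [{"gripper": 100,"x": 0.3,"y": -0.1,"z": 4.1,"roll": 0},{"gripper": 100,"x": 0,"y": 0,"z": 4.1,"roll": 0},{"gripper": 100,"x": 0,"y": 0,"z": 4.1,"roll": 0},{"gripper": 100,"x": 0,"y": 0,"z": 4.1,"roll": 0},{"gripper": 100,"x": 0,"y": 0,"z": 0,"roll": 0}]}}

```text
time_s: 3.32
eef_pos: [0.4596, -0.0674, 0.1979]
eef_rot: [-0.001, 0.999, -0.037, -0.004]
wrist_force: [-0.2, 0.2, 0.4]
opening: 0.997
```

Emit:
{"api": "move_arm", "payload": {"moves": [{"gripper": 20,"x": 0,"y": 0,"z": 0,"roll": 0},{"gripper": 20,"x": 0,"y": 0,"z": 0,"roll": 0},{"gripper": 20,"x": 0,"y": 0,"z": 0,"roll": 0},{"gripper": 20,"x": 0,"y": 0,"z": 0,"roll": 0},{"gripper": 20,"x": 0,"y": 0,"z": 0,"roll": 0}]}}

```text
time_s: 3.95
eef_pos: [0.4623, -0.0685, 0.2022]
eef_rot: [0.0, 0.999, -0.037, 0.001]
wrist_force: [-0.4, 0.5, 7.6]
opening: 0.342
```

```bash
python3 d.py .568 -.2724 .12 0
```

```text
t 3.95 grasp [ 0.4627 -0.0687  0.0472] yaw -4.21 tilt [ 0.003 -0.001 -1.   ] F [-0.4  0.5  7.6] T [ 0.04  0.24 -0.07] op 0.342
tool cm now-axes [12.01 19.55 -7.23] after-roll axes [10.53 20.37 -7.28] roll -4.21
```

Emit:
{"api": "move_arm", "payload": {"moves": [{"gripper": 10,"x": 0,"y": 0,"z": -3.6,"roll": 0},{"gripper": 10,"x": 0,"y": 0,"z": -3.6,"roll": 0},{"gripper": 10,"x": 0,"y": 0,"z": 0,"roll": -4.2},{"gripper": 10,"x": 2.6,"y": 5,"z": 0,"roll": 0},{"gripper": 10,"x": 2.6,"y": 5,"z": 0,"roll": 0}]}}

```text
time_s: 4.58
eef_pos: [0.5141, -0.1689, 0.2735]
eef_rot: [0.0, 1.0, 0.001, 0.001]
wrist_force: [0.1, 0.5, -0.8]
opening: 0.345
```

Emit:
{"api": "move_arm", "payload": {"moves": [{"gripper": 10,"x": 2.6,"y": 5,"z": 0,"roll": 0},{"gripper": 10,"x": 2.6,"y": 5,"z": 0,"roll": 0},{"gripper": 10,"x": 0,"y": 0,"z": 0,"roll": 0},{"gripper": 10,"x": 0,"y": 0,"z": 0,"roll": 0}]}}

```text
time_s: 5.08
eef_pos: [0.565, -0.2679, 0.2722]
eef_rot: [-0.001, 1.0, -0.0, -0.001]
wrist_force: [-0.6, 0.2, -0.6]
opening: 0.347
```

```bash
python3 d.py .568 -.2724 .12 0
python3 - <<'E'
from h import *
c=snap("wrist","w2.png")
s=snap("scene"); t=snap("top")
print(w2px(c,[[.568,-.2724,.016]]),w2px(t,[[.568,-.2724,.016]]))
a=c["img"][:,:,::-1]; b=cv2.resize(t["img"][180:250,340:410,::-1],(360,360),interpolation=cv2.INTER_CUBIC)
b=np.vstack([b,np.zeros((60,360,3),np.uint8)])
im=np.hstack([a,b]); cv2.imwrite("pics/c2.png",cv2.resize(im,(800,365)))
E
```

```text
t 5.08 grasp [ 0.5649 -0.2677  0.1172] yaw -0.03 tilt [-0.001  0.001 -1.   ] F [-0.6  0.2 -0.6] T [ 0.03  0.02 -0.05] op 0.347
tool cm now-axes [ 0.31  0.47 -0.28] after-roll axes [ 0.31  0.47 -0.28] roll -0.03
[[283.98404691 222.97179836]] [[367.34256755 215.47569308]]
```

View pics/c2.png

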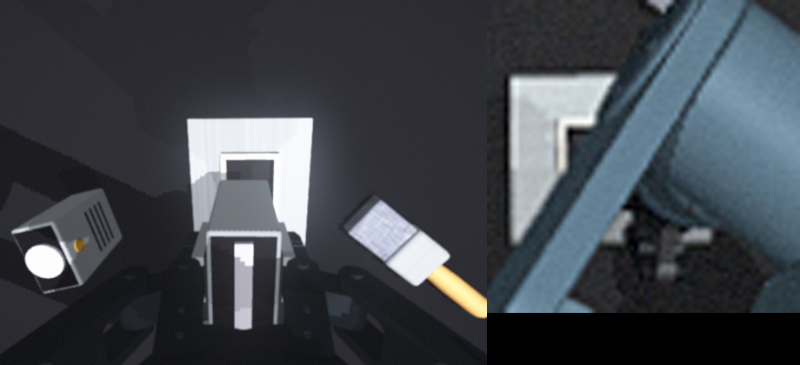

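Run:
```python
from h import *
c=load("w2.png")
k=1.15
print(px2w(c,[(187*k,118*k),(313*k,118*k)],.006).round(4), px2w(c,[(220*k,152.5*k),(279*k,152.5*k)],.016).round(4))
# held module bottom, louvre: top corners
print(px2w(c,[(207*k,234*k),(281*k,234*k),(243*k,285*k)],.070+.1172-.0472).round(4))
```

```text
[[ 0.5206 -0.2123  0.006 ]
 [ 0.6201 -0.2124  0.006 ]] [[ 0.5468 -0.238   0.016 ]
 [ 0.593  -0.238   0.016 ]]
[[ 0.5512 -0.2446  0.14  ]
 [ 0.5797 -0.2446  0.14  ]
 [ 0.565  -0.2676  0.14  ]]
```

Emit:
{"api": "move_arm", "payload": {"moves": [{"gripper": 10,"x": 0.45,"y": 0.35,"z": 0,"roll": 0},{"gripper": 10,"x": 0,"y": 0,"z": 2.3,"roll": 0},{"gripper": 10,"x": 0,"y": 0,"z": 2.2,"roll": 0},{"gripper": 10,"x": 0,"y": 0,"z": 0,"roll": 0},{"gripper": 10,"x": 0,"y": 0,"z": 0,"roll": 0}]}}

```text
time_s: 5.85
eef_pos: [0.5705, -0.2718, 0.2287]
eef_rot: [0.0, 1.0, 0.0, 0.0]
wrist_force: [0.1, -0.2, -1.0]
opening: 0.344
```

```bash
python3 d.py .57 -.2712 .0535 0
```

```text
t 5.85 grasp [ 0.5706 -0.2719  0.0737] yaw 0.02 tilt [ 0.001 -0.001 -1.   ] F [ 0.1 -0.2 -1. ] T [-0.02 -0.02  0.03] op 0.344
tool cm now-axes [-0.06 -0.07  2.02] after-roll axes [-0.06 -0.07  2.02] roll 0.02
```

Emit:
{"api": "move_arm", "payload": {"moves": [{"gripper": 10,"x": -0.05,"y": -0.05,"z": 0.7,"roll": 0},{"gripper": 10,"x": 0,"y": 0,"z": 0.7,"roll": 0},{"gripper": 10,"x": 0,"y": 0,"z": 0.5,"roll": 0},{"gripper": 10,"x": 0,"y": 0,"z": 0,"roll": 0},{"gripper": 10,"x": 0,"y": 0,"z": 0,"roll": 0}]}}

```text
time_s: 6.48
eef_pos: [0.5694, -0.2712, 0.2085]
eef_rot: [-0.0, 1.0, -0.0, -0.0]
wrist_force: [-0.2, -0.3, -0.6]
opening: 0.348
```

```bash
python3 d.py .57 -.2712 .0535 0
```

```text
t 6.47 grasp [ 0.5694 -0.2712  0.0535] yaw -0.01 tilt [-0.  0. -1.] F [-0.2 -0.3 -0.6] T [ 0.01  0.02 -0.03] op 0.348
tool cm now-axes [ 0.06 -0.   -0.  ] after-roll axes [ 0.06 -0.   -0.  ] roll -0.01
```

Emit:
{"api": "move_arm", "payload": {"moves": [{"gripper": 10,"x": 0,"y": 0,"z": 0.15,"roll": 0},{"gripper": 10,"x": 0,"y": 0,"z": 0,"roll": 0}]}}

```text
time_s: 6.72
eef_pos: [0.5696, -0.2712, 0.2083]
eef_rot: [0.0, 1.0, 0.0, -0.0]
wrist_force: [-3.8, 2.3, 8.1]
opening: 0.342
```

Emit:
{"api": "move_arm", "payload": {"moves": [{"gripper": 60,"x": 0,"y": 0,"z": 0,"roll": 0},{"gripper": 60,"x": 0,"y": 0,"z": 0,"roll": 0},{"gripper": 60,"x": 0,"y": 0,"z": 0,"roll": 0},{"gripper": 60,"x": 0,"y": 0,"z": 0,"roll": 0}]}}

```text
time_s: 7.22
eef_pos: [0.5695, -0.2712, 0.207]
eef_rot: [-0.0, 1.0, -0.0, -0.0]
wrist_force: [-0.0, -0.5, -0.5]
opening: 0.599
```

Emit:
{"api": "move_arm", "payload": {"moves": [{"gripper": 60,"x": 0,"y": 0,"z": -3,"roll": 0},{"gripper": 60,"x": 0,"y": 0,"z": -4,"roll": 0},{"gripper": 60,"x": 0,"y": 0,"z": -4,"roll": 0},{"gripper": 100,"x": 0,"y": 0,"z": -4,"roll": 0},{"gripper": 100,"x": 0,"y": 0,"z": 0,"roll": 0}]}}

```text
time_s: 7.85
eef_pos: [0.5705, -0.2719, 0.3618]
eef_rot: [0.002, 1.0, -0.0, 0.003]
wrist_force: [-0.1, -0.4, 1.2]
opening: 0.988
```

```bash
python3 d.py .4335 -.3012 .2 14.5
python3 - <<'E'
from h import *
c=snap("wrist","w3.png")
print(w2px(c,[[.57,-.272,.079],[.4335,-.3012,.073]]))
E
```

```text
t 7.85 grasp [ 0.5715 -0.2726  0.2068] yaw 0.0 tilt [ 0.006 -0.005 -1.   ] F [-0.1 -0.4  1.2] T [-0.02  0.04  0.05] op 0.988
tool cm now-axes [-13.81   2.85   0.6 ] after-roll axes [-14.08  -0.69   0.68] roll -14.5
[[276.41413403 204.28629685]
 [110.23872197 236.63394594]]
```

View pics/w3.png

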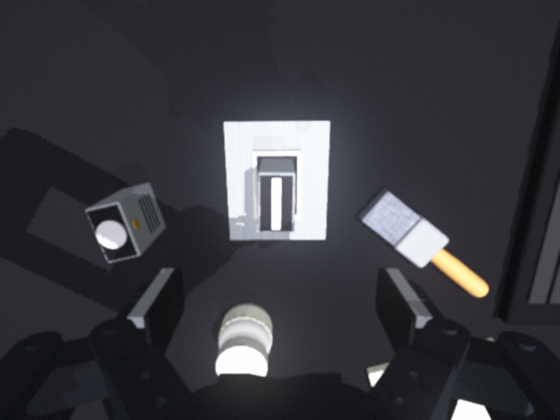

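The reject module stands upright inside its pocket, with its tag at (276,204) as predicted. The disc at (111,235) also agrees with my estimate, so the passed module is next.

Emit:
{"api": "move_arm", "payload": {"moves": [{"gripper": 100,"x": 0,"y": 0,"z": 0,"roll": -7.2},{"gripper": 100,"x": 0,"y": 0,"z": 0,"roll": -7.3},{"gripper": 100,"x": -4.7,"y": -0.2,"z": 0,"roll": 0},{"gripper": 100,"x": -4.7,"y": -0.2,"z": 0,"roll": 0},{"gripper": 100,"x": -4.7,"y": -0.2,"z": 0,"roll": 0}]}}

```text
time_s: 8.52
eef_pos: [0.4298, -0.3004, 0.3552]
eef_rot: [-0.001, 0.992, 0.126, -0.001]
wrist_force: [0.1, -0.0, 0.6]
opening: 1.0
```

Emit:
{"api": "move_arm", "payload": {"moves": [{"gripper": 100,"x": 0,"y": 0,"z": 0,"roll": 0},{"gripper": 100,"x": 0,"y": 0,"z": 0,"roll": 0}]}}

```text
time_s: 8.78
eef_pos: [0.4315, -0.3007, 0.3564]
eef_rot: [-0.001, 0.992, 0.126, -0.0]
wrist_force: [0.6, -0.6, 0.4]
opening: 0.999
```

```bash
python3 d.py .4335 -.3012 .0465 14.5
python3 - <<'E'
from h import *
c=snap("wrist","w4.png")
print(w2px(c,[[.4335,-.3012,.073]]))
cv2.imwrite("pics/c4.png",cv2.resize(c["img"][130:310,180:420,::-1],None,fx=3,fy=3))
E
```

```text
t 8.78 grasp [ 0.4314 -0.3005  0.2014] yaw 14.45 tilt [-0.     0.001 -1.   ] F [ 0.6 -0.6  0.4] T [-0.03 -0.02  0.03] op 0.999
tool cm now-axes [ 0.19  0.13 15.49] after-roll axes [ 0.18  0.12 15.49] roll -0.05
[[281.8181407  207.10792401]]
```

View pics/c4.png

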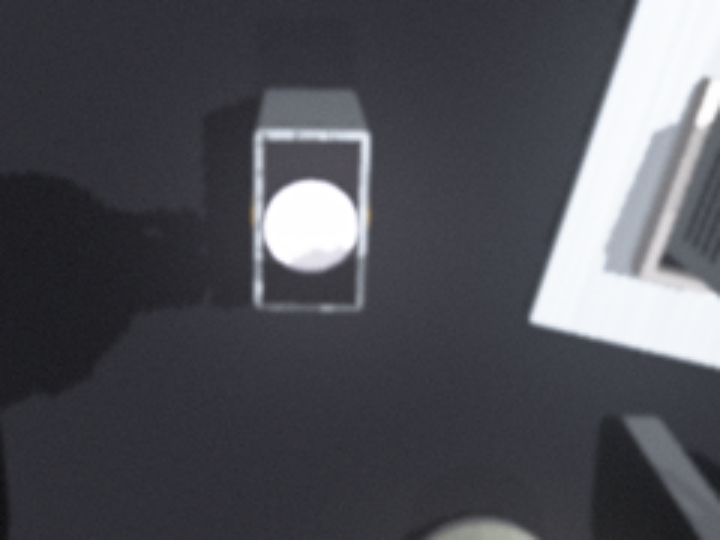

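Emit:
{"api": "move_arm", "payload": {"moves": [{"gripper": 100,"x": 0.3,"y": 0,"z": 3.9,"roll": 0},{"gripper": 100,"x": 0,"y": 0,"z": 3.9,"roll": 0},{"gripper": 100,"x": 0,"y": 0,"z": 3.9,"roll": 0},{"gripper": 100,"x": 0,"y": 0,"z": 3.8,"roll": 0},{"gripper": 100,"x": 0,"y": 0,"z": 0,"roll": 0}]}}

```text
time_s: 9.45
eef_pos: [0.434, -0.2983, 0.1989]
eef_rot: [-0.003, 0.992, 0.127, -0.002]
wrist_force: [-0.6, -0.9, 0.2]
opening: 1.004
```

Emit:
{"api": "move_arm", "payload": {"moves": [{"gripper": 20,"x": 0,"y": 0,"z": 0,"roll": 0},{"gripper": 20,"x": 0,"y": 0,"z": 0,"roll": 0},{"gripper": 20,"x": 0,"y": 0,"z": 0,"roll": 0},{"gripper": 10,"x": 0,"y": 0,"z": 0,"roll": 0},{"gripper": 10,"x": 0,"y": 0,"z": 0,"roll": 0}]}}

```text
time_s: 10.07
eef_pos: [0.4349, -0.3005, 0.2037]
eef_rot: [0.001, 0.992, 0.126, 0.001]
wrist_force: [-0.4, 2.2, 7.3]
opening: 0.341
```

```bash
python3 d.py .5275 .2130 .17 1.5
```

```text
t 10.07 grasp [ 0.4352 -0.3008  0.0487] yaw 14.49 tilt [ 0.002 -0.002 -1.   ] F [-0.4  2.2  7.3] T [0.16 0.   0.07] op 0.341
tool cm now-axes [ 21.8  -47.41 -12.21] after-roll axes [ 10.57 -51.12 -12.13] roll 12.99
```

Emit:
{"api": "move_arm", "payload": {"moves": [{"gripper": 10,"x": 0,"y": 0,"z": -4.8,"roll": 0},{"gripper": 10,"x": 0,"y": 0,"z": -4.8,"roll": 0},{"gripper": 10,"x": 0,"y": 0,"z": -4.8,"roll": 0},{"gripper": 10,"x": 0,"y": 0,"z": 0,"roll": 6.5},{"gripper": 10,"x": 0,"y": 0,"z": 0,"roll": 6.5}]}}

```text
time_s: 10.7
eef_pos: [0.4343, -0.2999, 0.3473]
eef_rot: [0.001, 1.0, 0.011, 0.001]
wrist_force: [-0.1, 0.0, -2.1]
opening: 0.344
```

Emit:
{"api": "move_arm", "payload": {"moves": [{"gripper": 10,"x": 1.1,"y": -5.1,"z": 0,"roll": 0},{"gripper": 10,"x": 1.1,"y": -5.1,"z": 0,"roll": 0},{"gripper": 10,"x": 1.1,"y": -5.1,"z": 0,"roll": 0},{"gripper": 10,"x": 1.1,"y": -5.1,"z": 0,"roll": 0},{"gripper": 10,"x": 1.1,"y": -5.1,"z": 0,"roll": 0}]}}

```text
time_s: 11.32
eef_pos: [0.4826, -0.042, 0.3464]
eef_rot: [0.0, 1.0, 0.013, 0.0]
wrist_force: [0.3, -0.0, -1.5]
opening: 0.34
```

Emit:
{"api": "move_arm", "payload": {"moves": [{"gripper": 10,"x": 1.0,"y": -5.1,"z": 0,"roll": 0},{"gripper": 10,"x": 1.0,"y": -5.1,"z": 0,"roll": 0},{"gripper": 10,"x": 1.0,"y": -5.1,"z": 0,"roll": 0},{"gripper": 10,"x": 1.0,"y": -5.1,"z": 0,"roll": 0},{"gripper": 10,"x": 1.0,"y": -5.1,"z": 0,"roll": 0}]}}

```text
time_s: 11.95
eef_pos: [0.5259, 0.2143, 0.3463]
eef_rot: [0.0, 1.0, 0.013, 0.0]
wrist_force: [0.7, -0.7, -0.7]
opening: 0.348
```

Emit:
{"api": "move_arm", "payload": {"moves": [{"gripper": 10,"x": 0,"y": 0,"z": 0,"roll": 0},{"gripper": 10,"x": 0,"y": 0,"z": 0,"roll": 0}]}}

```text
time_s: 12.2
eef_pos: [0.5257, 0.2125, 0.3459]
eef_rot: [0.0, 1.0, 0.013, -0.0]
wrist_force: [0.5, -0.3, -2.3]
opening: 0.341
```

```bash
python3 d.py .5275 .2130 .1 1.5;  python3 - <<'E'
from h import *
c=snap("wrist","w5.png"); print(w2px(c,[[.5275,.213,.016]]))
E
```

```text
t 12.2 grasp [0.5256 0.2125 0.1909] yaw 1.54 tilt [-0.001 -0.001 -1.   ] F [ 0.5 -0.3 -2.3] T [ 0.01  0.04 -0.02] op 0.341
tool cm now-axes [ 0.2  -0.05  9.09] after-roll axes [ 0.19 -0.05  9.09] roll 0.04
[[281.72718877 190.38461573]]
```

View pics/w5.png

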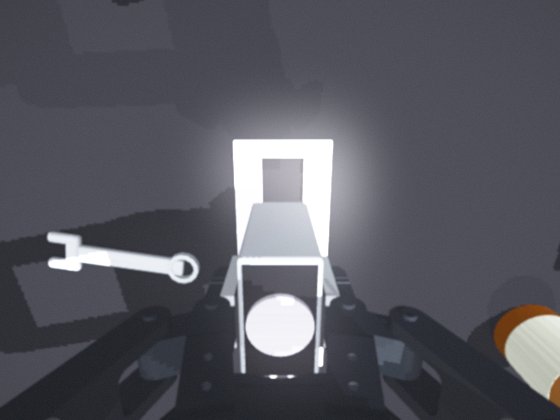

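Run:
```python
from h import *
c=load("w5.png")
print(px2w(c,[(233.5,140),(332,140)],.006).round(4), px2w(c,[(262.5,158),(302,158)],.006).round(4),px2w(c,[(262.5,158),(302,158)],.016).round(4))
zt=.1909-.0487+.07
print(px2w(c,[(238,260),(324,260)],zt).round(4),px2w(c,[(280,325)],zt+.003).round(4),px2w(c,[(254,204),(310,204)],zt-.07).round(4))
```

```text
[[0.4826 0.2563 0.006 ]
 [0.5718 0.2586 0.006 ]] [[0.5091 0.2407 0.006 ]
 [0.5454 0.2416 0.006 ]] [[0.5096 0.2422 0.016 ]
 [0.5447 0.2432 0.016 ]]
[[0.5112 0.2379 0.2122]
 [0.5401 0.2386 0.2122]] [[0.5259 0.2149 0.2152]] [[0.5114 0.2368 0.1422]
 [0.5414 0.2376 0.1422]]
```

Emit:
{"api": "move_arm", "payload": {"moves": [{"gripper": 10,"x": 0.1,"y": 0,"z": 3.0,"roll": 0},{"gripper": 10,"x": 0,"y": 0,"z": 3.0,"roll": 0},{"gripper": 10,"x": 0,"y": 0,"z": 3.0,"roll": 0},{"gripper": 10,"x": 0,"y": 0,"z": 2.0,"roll": 0},{"gripper": 10,"x": 0,"y": 0,"z": 0,"roll": 0}]}}

```text
time_s: 12.88
eef_pos: [0.5263, 0.2111, 0.2346]
eef_rot: [0.0, 1.0, 0.012, -0.002]
wrist_force: [-0.3, 0.1, -1.0]
opening: 0.344
```

Emit:
{"api": "move_arm", "payload": {"moves": [{"gripper": 10,"x": 0,"y": 0,"z": 0,"roll": 0},{"gripper": 10,"x": 0,"y": 0,"z": 0,"roll": 0}]}}

```text
time_s: 13.12
eef_pos: [0.5277, 0.2124, 0.2376]
eef_rot: [-0.0, 1.0, 0.013, 0.001]
wrist_force: [0.2, -0.1, -1.0]
opening: 0.344
```

```bash
python3 d.py .5268 .2130 .0547 1.5
```

```text
t 13.12 grasp [0.5281 0.2125 0.0826] yaw 1.46 tilt [ 0.002  0.    -1.   ] F [ 0.2 -0.1 -1. ] T [-0.01  0.03 -0.02] op 0.344
tool cm now-axes [-0.13 -0.06  2.79] after-roll axes [-0.13 -0.06  2.79] roll -0.04
```

Emit:
{"api": "move_arm", "payload": {"moves": [{"gripper": 10,"x": -0.1,"y": -0.05,"z": 0.8,"roll": 0},{"gripper": 10,"x": 0,"y": 0,"z": 0.8,"roll": 0},{"gripper": 10,"x": 0,"y": 0,"z": 0.7,"roll": 0},{"gripper": 10,"x": 0,"y": 0,"z": 0.5,"roll": 0},{"gripper": 10,"x": 0,"y": 0,"z": 0,"roll": 0}]}}

```text
time_s: 13.75
eef_pos: [0.5259, 0.2133, 0.2097]
eef_rot: [0.0, 1.0, 0.013, -0.001]
wrist_force: [-8.6, -1.8, 16.9]
opening: 0.343
```

```bash
python3 d.py .5268 .2130 .0547 1.5
```

```text
t 13.75 grasp [0.5257 0.2132 0.0547] yaw 1.52 tilt [-0.002 -0.001 -1.   ] F [-8.6 -1.8 16.9] T [-0.41  1.54 -0.05] op 0.343
tool cm now-axes [0.11 0.02 0.  ] after-roll axes [0.11 0.02 0.  ] roll 0.02
```

Contact came exactly at floor height; on a wall rim it would have been 10 mm higher. I'll release and back off.

Emit:
{"api": "move_arm", "payload": {"moves": [{"gripper": 10,"x": 0,"y": 0,"z": -0.05,"roll": 0},{"gripper": 60,"x": 0,"y": 0,"z": 0,"roll": 0},{"gripper": 60,"x": 0,"y": 0,"z": 0,"roll": 0},{"gripper": 60,"x": 0,"y": 0,"z": 0,"roll": 0},{"gripper": 60,"x": 0,"y": 0,"z": 0,"roll": 0}]}}

```text
time_s: 14.38
eef_pos: [0.5261, 0.2131, 0.2085]
eef_rot: [0.0, 1.0, 0.013, -0.0]
wrist_force: [-0.0, 0.4, -0.1]
opening: 0.593
```

Emit:
{"api": "move_arm", "payload": {"moves": [{"gripper": 60,"x": 0,"y": 0,"z": -3,"roll": 0},{"gripper": 60,"x": 0,"y": 0,"z": -4,"roll": 0},{"gripper": 60,"x": 0,"y": 0,"z": -4,"roll": 0},{"gripper": 60,"x": 0,"y": 0,"z": -4,"roll": 0},{"gripper": 60,"x": 0,"y": 0,"z": -4,"roll": 0}]}}

```text
time_s: 15.0
eef_pos: [0.5259, 0.2131, 0.3999]
eef_rot: [0.0, 1.0, 0.013, 0.0]
wrist_force: [0.6, -0.5, -0.2]
opening: 0.601
```

Emit:
{"api": "move_arm", "payload": {"moves": [{"gripper": 60,"x": 0,"y": 4.1,"z": 0,"roll": 0},{"gripper": 60,"x": 0,"y": 4.1,"z": 0,"roll": 0},{"gripper": 60,"x": 0,"y": 0,"z": 0,"roll": 0},{"gripper": 60,"x": 0,"y": 0,"z": 0,"roll": 0}]}}

```text
time_s: 15.5
eef_pos: [0.5282, 0.1313, 0.3986]
eef_rot: [-0.0, 1.0, 0.013, -0.0]
wrist_force: [-0.3, 0.9, 0.7]
opening: 0.602
```

```bash
python3 d.py .5293 .1310 .1 1.5;  python3 - <<'E'
from h import *
c=snap("wrist","w6.png"); print(w2px(c,[[.5293,.131,.115],[.527,.213,.079]]))
E
```

```text
t 15.5 grasp [0.5282 0.1313 0.2436] yaw 1.46 tilt [-0.  0. -1.] F [-0.3  0.9  0.7] T [-0.03  0.04  0.04] op 0.602
tool cm now-axes [ 0.11  0.04 14.36] after-roll axes [ 0.11  0.03 14.36] roll -0.04
[[280.89466856 205.95255321]
 [280.54851751  96.86963087]]
```

View pics/w6.png

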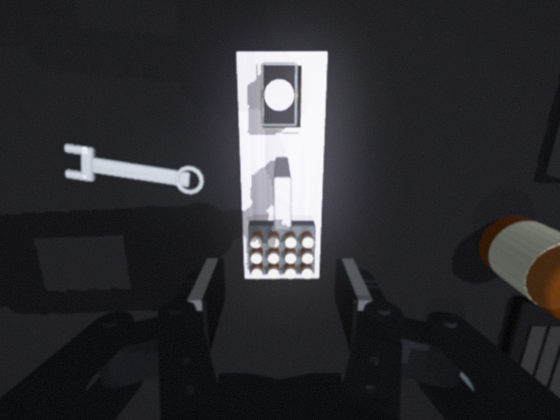

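The passed module stands upright in the carrier pocket, with its disc at (279,95). The grip plate's top is at (283,203), within about 2 mm of the prediction. Next I'll descend on the plate.

Emit:
{"api": "move_arm", "payload": {"moves": [{"gripper": 60,"x": 0.2,"y": 0,"z": 3.5,"roll": 0},{"gripper": 60,"x": 0,"y": 0,"z": 3.5,"roll": 0},{"gripper": 60,"x": 0,"y": 0,"z": 3,"roll": 0},{"gripper": 60,"x": 0,"y": 0,"z": 2.5,"roll": 0},{"gripper": 60,"x": 0,"y": 0,"z": 1.9,"roll": 0}]}}

```text
time_s: 16.18
eef_pos: [0.5297, 0.1324, 0.2532]
eef_rot: [-0.0, 1.0, 0.014, -0.001]
wrist_force: [-0.2, -0.5, 0.3]
opening: 0.606
```

Emit:
{"api": "move_arm", "payload": {"moves": [{"gripper": 60,"x": 0,"y": 0,"z": 0,"roll": 0},{"gripper": 60,"x": 0,"y": 0,"z": 0,"roll": 0}]}}

```text
time_s: 16.42
eef_pos: [0.5305, 0.1318, 0.2554]
eef_rot: [-0.0, 1.0, 0.014, 0.0]
wrist_force: [1.2, -0.7, -0.1]
opening: 0.599
```

```bash
python3 d.py .5303 .1312 .1 1.5
```

```text
t 16.43 grasp [0.5307 0.1319 0.1004] yaw 1.55 tilt [ 0.001  0.    -1.   ] F [ 1.2 -0.7 -0.1] T [-0.01 -0.01  0.02] op 0.599
tool cm now-axes [-0.04  0.06  0.04] after-roll axes [-0.04  0.06  0.04] roll 0.05
```

Emit:
{"api": "move_arm", "payload": {"moves": [{"gripper": 0,"x": 0,"y": 0.05,"z": 0,"roll": 0},{"gripper": 0,"x": 0,"y": 0,"z": 0,"roll": 0},{"gripper": 0,"x": 0,"y": 0,"z": 0,"roll": 0},{"gripper": 0,"x": 0,"y": 0,"z": 0,"roll": 0},{"gripper": 0,"x": 0,"y": 0,"z": 0,"roll": 0}]}}

```text
time_s: 17.05
eef_pos: [0.5303, 0.1307, 0.2555]
eef_rot: [-0.0, 1.0, 0.013, 0.0]
wrist_force: [-3.2, 0.9, 6.2]
opening: 0.155
```

Emit:
{"api": "move_arm", "payload": {"moves": [{"gripper": 0,"x": 0,"y": 0,"z": -0.5,"roll": 0},{"gripper": 0,"x": 0,"y": 0,"z": -0.5,"roll": 0},{"gripper": 0,"x": 0,"y": 0,"z": 0,"roll": 0},{"gripper": 0,"x": 0,"y": 0,"z": 0,"roll": 0},{"gripper": 0,"x": 0,"y": 0,"z": 0,"roll": 0}]}}

```text
time_s: 17.68
eef_pos: [0.5301, 0.1307, 0.2644]
eef_rot: [0.0, 1.0, 0.013, -0.0]
wrist_force: [0.3, 1.1, -5.6]
opening: 0.155
```

```bash
python3 d.py .5303 .1312 .2 1.5
```

```text
t 17.68 grasp [0.53   0.1307 0.1094] yaw 1.49 tilt [-0. -0. -1.] F [ 0.3  1.1 -5.6] T [ 0.01 -0.04  0.01] op 0.155
tool cm now-axes [ 0.03 -0.05 -9.06] after-roll axes [ 0.03 -0.05 -9.06] roll -0.01
```

The load reads about 5.6 N with almost no moment, so the carrier is off the bench and balanced. I'll lift the remaining 9 cm gently.

Emit:
{"api": "move_arm", "payload": {"moves": [{"gripper": 0,"x": 0,"y": 0,"z": -0.8,"roll": 0},{"gripper": 0,"x": 0,"y": 0,"z": -1.2,"roll": 0},{"gripper": 0,"x": 0,"y": 0,"z": -1.2,"roll": 0},{"gripper": 0,"x": 0,"y": 0,"z": -1.2,"roll": 0},{"gripper": 0,"x": 0,"y": 0,"z": -1.2,"roll": 0}]}}

```text
time_s: 18.3
eef_pos: [0.5302, 0.1307, 0.3218]
eef_rot: [-0.0, 1.0, 0.013, 0.0]
wrist_force: [0.4, 0.6, -5.0]
opening: 0.153
```

Emit:
{"api": "move_arm", "payload": {"moves": [{"gripper": 0,"x": 0,"y": 0,"z": -1.2,"roll": 0},{"gripper": 0,"x": 0,"y": 0,"z": -1.2,"roll": 0},{"gripper": 0,"x": 0,"y": 0,"z": -0.7,"roll": 0},{"gripper": 0,"x": 0,"y": 0,"z": -0.3,"roll": 0},{"gripper": 0,"x": 0,"y": 0,"z": 0,"roll": 0}]}}

```text
time_s: 18.92
eef_pos: [0.5302, 0.1307, 0.3546]
eef_rot: [0.0, 1.0, 0.013, -0.0]
wrist_force: [-1.2, -0.2, -4.4]
opening: 0.154
```

Emit:
{"api": "move_arm", "payload": {"moves": [{"gripper": 0,"x": 0,"y": 0,"z": 0,"roll": 0},{"gripper": 0,"x": 0,"y": 0,"z": 0,"roll": 0},{"gripper": 0,"x": 0,"y": 0,"z": 0,"roll": 0},{"gripper": 0,"x": 0,"y": 0,"z": 0,"roll": 0}]}}

```text
time_s: 19.42
eef_pos: [0.5302, 0.1307, 0.3546]
eef_rot: [0.0, 1.0, 0.013, -0.0]
wrist_force: [0.5, 0.2, -5.5]
opening: 0.157
```

```bash
python3 d.py .5303 .1312 .2 1.5
python3 - <<'E'
from h import *
a=snap("wrist")["img"]; b=snap("scene")["img"]
b=cv2.resize(b[120:330,160:440],(560,420),interpolation=cv2.INTER_CUBIC)
cv2.imwrite("pics/c7.png",cv2.resize(np.hstack([a,b])[:,:,::-1],(800,300)))
E
```

```text
t 19.43 grasp [0.5302 0.1307 0.1996] yaw 1.49 tilt [-0. -0. -1.] F [ 0.5  0.2 -5.5] T [-0.   -0.    0.01] op 0.157
tool cm now-axes [ 0.01 -0.05 -0.04] after-roll axes [ 0.01 -0.05 -0.04] roll -0.01
```

View pics/c7.png

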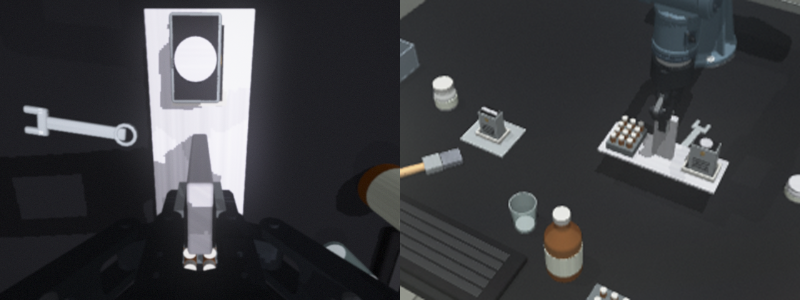

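The carrier is held level about 9.9 cm up, with the round-tag module upright in its pocket. The reject is upright in the tray and the other items haven't moved.

```bash
python3 -c "
from bench import ctrl
print(ctrl.hand_in())"
```

```text
the job is handed in; nothing more can be done
None
```

I stood the reject (bar tag) in the steel tray's pocket and the passed module (round tag) in the carrier's pocket, and let go of both. I then lifted the carrier by its grip plate and handed in at about 19.5 s while still holding it.

**Last checks:**
- **Height and level:** the underside was about 9.9 cm above the bench. The tool was vertical, and the moment at the wrist was about 0 N m, so the load was balanced.
- **Load and grip:** about 5.5 N at the wrist, roughly what the carrier and module weigh, with the jaws steady on the plate.
- **Pictures:** both modules stood upright in their pockets, and the other items looked unmoved. I judged the other items by eye and did not measure them.

The highest force I read was about 19 N, when the passed module touched the pocket floor. I only read forces between moves. No check failed or disagreed.

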